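# Dress a padlock display board in order of size

## Robot

A 6-joint arm with a two-finger parallel gripper is mounted at the origin on a cart in front of the work surface, level with it; the furniture and walls round the work are solid. World frame = base frame: x ahead of the robot, y to its left, z up, the work surface at z = 0. Lengths are in m, angles in rad, forces in N, time in s.
With the tool pointing down it reaches from about 0.3 to 0.775 m from the base axis. Payload 14.6 kg.
Tool frame: the origin (TCP) lies midway between the tips of the shut fingers; the grasp point (between the pads) lies 19 mm behind it; z points along the fingers, y is the line along which they close (so a half turn about z gives the same grasp; the last joint's range is limited). The gripper opens to 94 mm and grips with 3 to 60 N. Pads are 16 mm wide; open, the fingers measure 119 mm over their backs; the gripper's body (75 mm by 177 mm) begins 78 mm behind the grasp point.
Start: joints at [-1.32, 0.3, 1.521, -0, 1.321, -0.067], TCP at [0.172, -0.522, 0.169] pointing down, gripper open.
Joint ranges: [-3.03, 3.03], [-0.79, 2.21], [0.23, 2.52], [-1.04, 4.18], [0, 3.07], [-2.55, 2.55]. Speed limits (rad/s): [2.22, 2.22, 2.57, 3.14, 3.14, 3.14].

## Interface

Orientations are given as [roll, pitch, yaw] about the fixed x, y, z axes, in that order (R = Rz(yaw) Ry(pitch) Rx(roll)).
In Python, from plant import arm gives the robot as it stands. The module is installed in compiled form; this text tells all that it offers.
- The arm moves only by the tool apply_moves, never from a script. Its argument "deltas" is a list that holds one entry, the list of rows, each a list of 7 numbers: the turn, a rotation vector about the tool's x, y, z in degrees, then the shift along the tool's x, y, z in cm, then the closure, from 0 (fully open) to 1 (shut). A call has 1 to 12 rows; each row shifts and turns the commanded pose from where the row before left it, along the tool's axes as they then stand; what a row does not reach is not made up. A row lasts 1/8 s, in which the tool goes at most 62.5 mm and 10.7 degrees, less where a joint would pass 70% of its speed; a pose out of reach is approached as far as the arm can. A call with a gripper value outside its range is refused whole. The fingers move at their own pace and stop on an object; the grip force is fixed at half the most. Time passes only in rows, so rows that do not move let the fingers close. It gives the time, the measured TCP pose, the force, the opening and the grip force at its end, in the units of the state.
- arm.state(): the state, without advancing time (a new reading comes with each control period).
- arm.capture(name): name is "scene" or "top" or "wrist"; returns a dict with "pixels" (480x640x3 uint8, blue, green, red), "K" (3x3 intrinsics, pixels), "k1" (the pictures are not rectified: a ray, as slopes to the right and down, at radius r is drawn at 1 + k1 r^2 times it, then the intrinsics apply), "R" (3x3) and "t" (3): a world point X has camera coordinates R X + t; the wrist camera has in their place "mount" (4x4, takes a point from camera to tool coordinates, whose origin is the TCP and whose axes are the flange's). Camera axes: x right, y down, z forward; pixel columns grow to the right and rows downward; lengths in m; the calibration is good to about 2 mm. A picture is of the moment at which its call begins: read the wrist's pose just before it. There is no depth.
- arm.job_done(): hands the job in; it is judged then, once.
Trained networks look in the newest picture that a camera, given by its name, has taken for a name from the list of things; names that differ only in an ending like _2 or _b are one class to them, and where a whole thing is asked for, a point or a joint stands for the part that bears it (a point fixed in the world has none). Each returns a list of dicts, best first, with "conf" (0 to 1); they miss things now and then, are a little off and sometimes report something else, mostly with a low value. They report only what shows in the picture. A call takes as long as a camera call.
- arm.regions_of(camera, name): "pixels" (480x640 bool, what is visible of it) and "extent" ([left, top, right, bottom] in pixels, round what is visible of it).
- arm.tip_of(camera, name): "xy" ([column, row] in pixels: a listed point, or the origin of a listed thing).
The state is a dict: "t": time; "q": joint angles; "joint_velocities": joint speeds; "tau": joint torques, N m; "tcp_pos": TCP position; "orientation": TCP orientation; "ft_force": force on the tool from outside, world axes, zero at the start; "moment": the same for the moment, N m; "grip_width": finger opening in m; "finger_force": force on a finger pad.
Only numpy, scipy, OpenCV 4.12 (cv2) and the standard library are available. Lean on these libraries where they do the work, as an engineer would, in place of code of your own. Each camera call takes 0.05 s, during which the arm holds its last target. There are 200 camera calls.

## Task

Dress the display board with the three padlocks that stand at the right front of the bench, in order of size: smallest on the cork pad next to the brass post, medium on the middle pad, largest on the far pad, each upright, centred on its pad and with its broad side along the row. So that their tops come about level, first set the thick riser block squarely on the pad next to the post and the thin one on the middle pad, and stand the smallest and the medium padlock on them. Let everything go, and do not shift the loupe, the silvery lock cylinder or the amber screwdriver.

Things in the scene. Friction and masses are not known exactly. Their poses are not given: they have to be found in the camera images.
- board: Flat dark wooden display board, fixed, 76 (x) x 304 (y) x 12 mm thick, lying on the bench on the robot's left. Origin: centre of its underside; its y axis runs along the row. Its top, 12 mm above the origin, carries three flush tan cork pads, each 56 (x) x 74 (y) mm, centred at y = -80, 0 and +80 mm, x = 0, with no rims.
- post: Small turned brass post, 43 mm tall, 20 mm across at its foot, fixed on top of the board at one end of the row, at y = +135 or -135 mm of the board (which end varies); the other end has only a flat dark socket disc. The pad centres lie 55, 135 and 215 mm from it along the row. Origin: centre of its foot, on the board's top.
- riser_thick: Thick riser block, loose, light wood with a cork top, 46 (x) x 44 (y) x 50 mm high, 0.1 kg. Origin: centre of the underside; z up.
- riser_thin: Thin riser block, loose, light wood with a cork top, 46 (x) x 60 (y) x 30 mm high, 0.1 kg. Origin: centre of the underside; z up.
- lock_small: Smallest padlock: brass body, bright steel shackle, standing upright, 18 mm thick (x) x 36 wide (y) x 55 tall; the box-shaped body is the lower 30 mm, the shackle bow (6 mm thick) above it. 0.08 kg. Origin: centre of the underside; z up.
- lock_medium: Medium padlock: brass body, bright steel shackle, same shape as the smallest but bigger, standing upright, 18 mm thick (x) x 50 wide (y) x 76 tall; the box-shaped body is the lower 41 mm, the shackle bow (8 mm thick) above it. 0.2 kg. Origin: centre of the underside; z up.
- lock_large: Largest padlock: brown iron, standing upright, 26 mm thick (x, from -12 to +14 mm) x 72 wide (y) x 110 tall; the body is the lower 59 mm, the shackle bow (12 mm thick) above it; it stands leaning by about 3 degrees. 0.6 kg. Origin: centre of the underside; z up.
- loupe: Bystander: small black eye loupe, 36 mm across, 34 mm tall, standing between the board and the fixed bench vice (190 mm tall; tools and a mirror hang above and behind it from 340 mm up, so cross in front of it); leave it where it is. Origin: centre of its underside.
- lock_cylinder: Bystander: silvery door-lock cylinder, 33 x 63 x 17 mm, lying beside the vice; leave it where it is. Origin: centre of its underside.
- screwdriver: Bystander: screwdriver with an amber handle, 26 x 208 x 27 mm, lying along the bench's front edge; leave it where it is. Origin: centre of its underside.

How it is judged:
At the end, for the whole second after the job is handed in: Thick riser + smallest padlock on the pad by the post, thin riser + medium on the middle pad, largest on the far pad: each within 12 mm of its pad centre along and across, 4 mm in height, 8 degrees of upright, 15 degrees of the row (either way round), at rest, released (horizontal distance between riser_thick and post between 0.043 and 0.067 m and x of riser_thick in the frame of board between -0.012 and 0.012 m and z of riser_thick in the frame of board between 0.008 and 0.016 m and angle between each of riser_thick, lock_small, riser_thin, lock_medium, lock_large's own z axis and vertical below 0.15 rad and angle between the y axis of each of riser_thick, lock_small, riser_thin, lock_medium, lock_large and the y axis of board, either way round below 0.26 rad and linear speed of each of riser_thick, lock_small, riser_thin, lock_medium, lock_large below 0.02 m/s and angular speed of each of riser_thick, lock_small, riser_thin, lock_medium, lock_large below 0.3 rad/s and horizontal distance between lock_small and post between 0.043 and 0.067 m and x of lock_small in the frame of board between -0.012 and 0.012 m and z of lock_small in the frame of board between 0.058 and 0.066 m and horizontal distance between riser_thin and post between 0.123 and 0.147 m and x of riser_thin in the frame of board between -0.012 and 0.012 m and z of riser_thin in the frame of board between 0.008 and 0.016 m and horizontal distance between lock_medium and post between 0.123 and 0.147 m and x of lock_medium in the frame of board between -0.012 and 0.012 m and z of lock_medium in the frame of board between 0.038 and 0.046 m and horizontal distance between lock_large and post between 0.203 and 0.227 m and x of lock_large in the frame of board between -0.012 and 0.012 m and z of lock_large in the frame of board between 0.008 and 0.016 m); the robot touches nothing.
It fails at once if a bystander (loupe, lock cylinder or screwdriver) is shifted by more than 20 mm (distance of any of loupe, lock_cylinder, screwdriver from where it was at the start of the episode above 0.02 m).
It also fails if it takes over 147 s, if anything falls off the work surface, if the arm or the gripper's body presses on something with over 40 N, if the wrist force passes 120 N, or if a joint passes its speed limit or range.

## Working session

There is one attempt and no reset: what is moved stays moved. The work goes in short steps, Python scripts to look and compute and a tool call to move; the robot and the scene stay as the last step left them, time stands still between calls to the robot, and variables do not carry over. Pictures are saved under pics/ and viewed, at most 14 in all, crops included, and the job is handed in when it is done.

Besides the shell and the picture viewer there is one more tool, called after "Request:" as name([rows], argument=value, ...), one row to a line, values as JSON. apply_moves: Moves the arm, as the interface text tells. Its arguments: {"type":"object","properties":{"deltas":{"type":"array"}},"required":["deltas"]}

```bash
mkdir -p pics
cat > h.py <<'E'
import numpy as np, cv2
from plant import arm
from scipy.spatial.transform import Rotation as Ro
def ray(c,uv,st=None):
    K=c["K"];k=c["k1"];p=np.array([(uv[0]-K[0,2])/K[0,0],(uv[1]-K[1,2])/K[1,1]])
    s=p.copy()
    for _ in range(20): s=p/(1+k*(s@s))
    d=np.array([s[0],s[1],1.])
    if "mount" in c:
        M=np.array(c["mount"]);R=Ro.from_euler('xyz',st["orientation"]).as_matrix()
        return R@M[:3,3]+np.array(st["tcp_pos"]), R@M[:3,:3]@d
    R=np.array(c["R"]);return -R.T@np.array(c["t"]), R.T@d
def onz(c,uv,z,st=None):
    o,d=ray(c,uv,st);return o+d*(z-o[2])/d[2]
def proj(c,X,st=None):
    X=np.atleast_2d(X)
    if "mount" in c:
        M=np.array(c["mount"]);R=Ro.from_euler('xyz',st["orientation"]).as_matrix()
        Y=(X-np.array(st["tcp_pos"]))@R; Y=(Y-M[:3,3])@M[:3,:3]
    else: Y=X@np.array(c["R"]).T+np.array(c["t"])
    s=Y[:,:2]/Y[:,2:];s=s*(1+c["k1"]*(s**2).sum(1,keepdims=True))
    K=c["K"];return s*[K[0,0],K[1,1]]+[K[0,2],K[1,2]]
E
python3 - <<'E'
from h import *
print(arm.state())
N="board post riser_thick riser_thin lock_small lock_medium lock_large loupe lock_cylinder screwdriver".split()
for n in ("scene","top","wrist"):
    c=arm.capture(n);cv2.imwrite(f"pics/{n}0.png",c["pixels"])
    if n!="wrist":print(n,np.round(-np.array(c["R"]).T@c["t"],3),c["K"][0],c["k1"])
    else: print(c["mount"])
    for m in N:
        r=arm.regions_of(n,m)[:2];t=arm.tip_of(n,m)[:2]
        print(n,m,[(np.round(a["extent"]).tolist(),round(a["conf"],2)) for a in r],[(np.round(a["xy"],1).tolist(),round(a["conf"],2)) for a in t],
         [np.round(onz(c,a["xy"],.012 if m=="post" else 0),3).tolist()[:2] for a in t[:1]] if n!="wrist" else '')
E
```

```text
{'t': 0.0, 'q': array([-1.31957880e+00,  3.00471039e-01,  1.52158259e+00,  1.83978282e-05,
        1.32069553e+00, -6.66100288e-02]), 'joint_velocities': array([ 8.70137072e-04,  7.18002615e-04, -9.51162150e-04,  1.53084802e-03,
       -1.43478912e-03,  9.80390577e-05]), 'tau': array([ 9.25650675e-04, -5.31807804e+01, -3.52735877e+01,  7.08749355e-02,
        2.44231615e-02, -1.06952771e-04]), 'tcp_pos': array([ 0.17179827, -0.52215913,  0.16798575]), 'orientation': array([-3.14043990e+00, -9.47581756e-05,  3.17822937e-01]), 'ft_force': array([-0.54590276,  0.08482313, -0.86030543]), 'moment': array([ 0.01830027, -0.05095149, -0.00234512]), 'finger_force': 0.0, 'grip_width': 0.09392062719578957}
scene [-0.111  0.613  0.628] [488.57098885   0.         315.75838208] 0.010483258827533263
scene board [([173.0, 249.0, 304.0, 350.0], 0.91)] [([242.7, 293.3], 0.78)] [[0.477, 0.18]]
scene post [([282.0, 234.0, 288.0, 258.0], 0.48)] [([284.9, 253.2], 0.44)] [[0.498, 0.045]]
scene riser_thick [([336.0, 180.0, 364.0, 206.0], 0.83), ([318.0, 211.0, 341.0, 228.0], 0.39)] [([352.0, 201.7], 0.79), 
[... 1705 characters left out ...]
4)] [[0.44, -0.027]]
top lock_cylinder [([362.0, 215.0, 388.0, 233.0], 0.78)] [] []
top screwdriver [([251.0, 284.0, 350.0, 298.0], 0.7)] [([303.8, 291.3], 0.93), ([410.7, 267.8], 0.16)] [[0.36, 0.029]]
[[ 7.78265246e-04 -9.62173367e-01 -2.72436794e-01  7.87590957e-02]
 [ 9.99999669e-01  8.13816401e-04 -1.74993936e-05 -7.36732991e-04]
 [ 2.38550982e-04 -2.72436690e-01  9.62173681e-01 -2.16214001e-01]
 [ 0.00000000e+00  0.00000000e+00  0.00000000e+00  1.00000000e+00]]
wrist board [] [] 
wrist post [] [] 
wrist riser_thick [] [] 
wrist riser_thin [] [] 
wrist lock_small [] [] 
wrist lock_medium [] [] 
wrist lock_large [] [] 
wrist loupe [] [] 
wrist lock_cylinder [] [] 
wrist screwdriver [] []
```

Run:
```python
import cv2
a=cv2.imread("pics/top0.png")[180:310,150:510]
cv2.imwrite("pics/t0c.png",cv2.resize(a,(792,286),interpolation=cv2.INTER_CUBIC))
b=cv2.imread("pics/scene0.png")[140:360,160:420]
cv2.imwrite("pics/s0c.png",cv2.resize(b,(702,594),interpolation=cv2.INTER_CUBIC))
```

```text
(no output)
```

View pics/t0c.png

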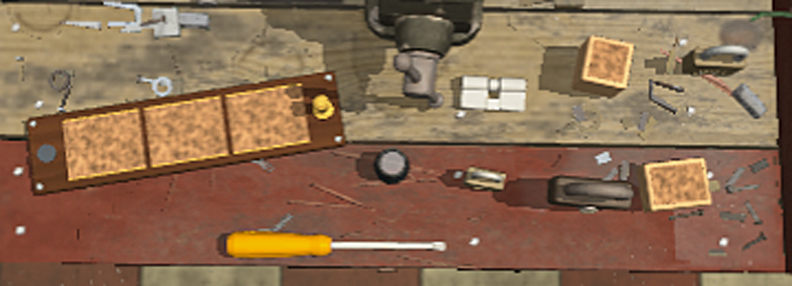

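View pics/s0c.png

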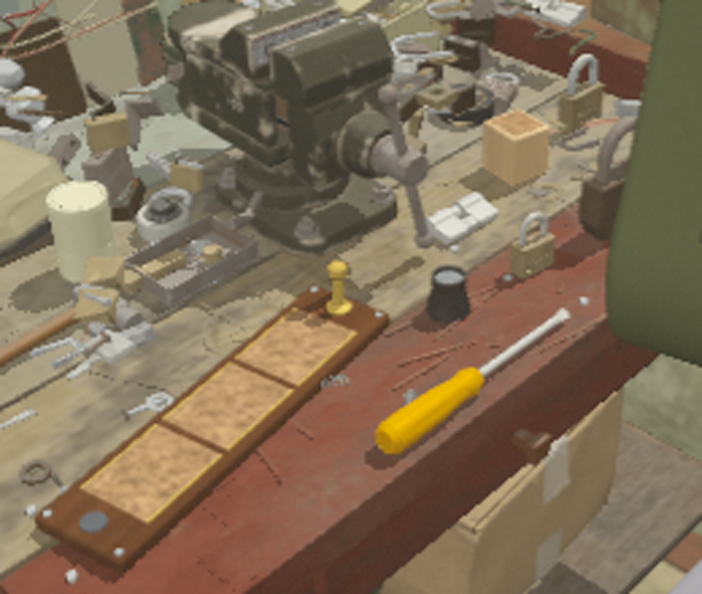

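```bash
cat >> h.py <<'E'
from scipy.optimize import minimize
D=dict(board=(.076,.304,.012),riser_thick=(.046,.044,.05),riser_thin=(.046,.06,.03),lock_small=(.018,.036,.03,.006,.055),lock_medium=(.018,.05,.041,.008,.076),lock_large=(.026,.072,.059,.012,.110))
def pts(n):
    d=D[n];P=[[sx*d[0]/2,sy*d[1]/2,z] for sx in(-1,1) for sy in(-1,1) for z in(0,d[2])]
    if len(d)>3:
        r=d[1]*.33
        for a in np.linspace(0,np.pi,9):
            P+=[[sx*d[3]/2,r*np.cos(a),d[4]-r+r*np.sin(a)] for sx in(-1,1)]
    P=np.array(P)
    if n=="lock_large":P[:,0]+=.001
    return P
def fit(n,views,x0,z0=0.):
    """views: (cam,state,mask); x0=[x,y,yaw]"""
    P=pts(n);S=4
    def cost(p):
        R=Ro.from_euler('z',p[2]).as_matrix();c=0
        for cam,st,m in views:
            q=proj(cam,P@R.T+[p[0],p[1],z0],st)
            ys,xs=np.where(m);o=np.array([max(xs.min()-20,0),max(ys.min()-20,0)])
            m2=m[o[1]:ys.max()+20,o[0]:xs.max()+20].astype(np.uint8)
            m2=cv2.resize(m2,None,fx=S,fy=S,interpolation=cv2.INTER_LINEAR)
            g=np.zeros_like(m2);h=cv2.convexHull(((q-o+.5)*S*16-8).astype(np.int32).reshape(-1,1,2))
            cv2.fillConvexPoly(g,h,1,shift=4)
            k=cv2.morphologyEx(m2,cv2.MORPH_CLOSE,np.ones((3,3)))
            c+=1-(g&k).sum()/max((g|k).sum(),1)
        return c
    best=None
    for y0 in x0[2]:
        s=np.array([[0,0,0],[.012,0,0],[0,.012,0],[0,0,.3]])+[x0[0],x0[1],y0]
        r=minimize(cost,[x0[0],x0[1],y0],method="Nelder-Mead",options=dict(initial_simplex=s,xatol=1e-4,fatol=1e-4))
        if best is None or r.fun<best.fun:best=r
    return np.round(best.x,4),round(best.fun/len(views),3)
E
python3 - <<'E'
from h import *
T=dict(board=(.464,.182),riser_thick=(.535,-.229),riser_thin=(.431,-.295),lock_small=(.425,-.108),lock_medium=(.543,-.334),lock_large=(.41,-.208))
c=arm.capture("top");s=arm.capture("scene");print(arm.state()["t"])
for n,x in T.items():
    V={}
    for nm,cc in(("top",c),("scene",s)):
        if n=="riser_thin" and nm=="scene":continue
        r=arm.regions_of(nm,n)
        if r and r[0]["conf"]>.5:V[nm]=(cc,None,r[0]["pixels"])
    Y=[-.3,0,.4] if n in("board",) else [-.6,-.2,.2,.6]
    for k in V: print(n,k,*fit(n,[V[k]],(*x,Y)))
    if len(V)==2 and n!="lock_large":print(n,"both",*fit(n,list(V.values()),(*x,Y)))
E
```

```text
3.25
board top [0.4677 0.1791 0.1749] 0.044
board scene [0.4741 0.1787 0.1741] 0.102
board both [0.4687 0.1791 0.1706] 0.09
riser_thick top [ 0.5354 -0.225  -0.2638] 0.11
riser_thick scene [ 0.5419 -0.2271  1.1305] 0.1
riser_thick both [ 0.5371 -0.2249 -0.2624] 0.127
riser_thin top [ 0.422  -0.2928  0.1364] 0.094
lock_small top [ 0.4252 -0.112  -0.1336] 0.103
lock_small scene [ 0.43   -0.1113  0.2096] 0.187
lock_small both [ 0.4259 -0.1115 -0.1269] 0.214
lock_medium top [ 0.5431 -0.3338  0.0852] 0.16
lock_medium scene [ 0.5526 -0.3425  0.1455] 0.231
lock_medium both [ 0.5443 -0.3332  0.0822] 0.241
lock_large top [ 0.4112 -0.2101  0.0159] 0.231
lock_large scene [ 0.4331 -0.2153  0.4632] 0.342
```

Run:
```python
from h import *
c=arm.capture("top");s=arm.capture("scene")
a=c["pixels"][170:240,310:400];cv2.imwrite("pics/v1.png",cv2.resize(a,(720,560),interpolation=cv2.INTER_CUBIC))
def tri(u,v):
    o1,d1=ray(c,u);o2,d2=ray(s,v);A=np.stack([d1,-d2],1);k=np.linalg.lstsq(A,o2-o1,rcond=None)[0]
    return np.round(o1+d1*k[0],3),np.round(o2+d2*k[1],3)
print(tri((349,226.5),(317.4,228.9)),tri((334,207),(304.4,174)))
```

```text
(array([ 0.499, -0.066,  0.018]), array([ 0.503, -0.063,  0.018])) (array([ 0.506, -0.029,  0.168]), array([ 0.507, -0.028,  0.168]))
```

View pics/v1.png

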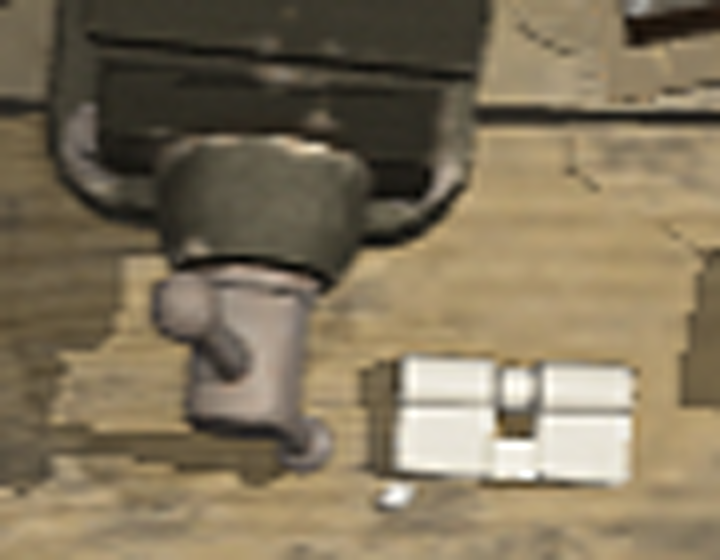

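Request:
apply_moves([
  [[0,0,-9,0,0,-1,0],[0,0,-9,0,0,-1,0],[0,0,-9,0,0,-1,0],[0,0,-9,0,0,-1,0],[0,0,-9,0,0,-1,0],[0,0,-9,0,0,-1,0],[0,0,-9,0,0,-1,0],[0,0,-8.8,0,0,-1,0],[0,0,0,4,3,0,0],[0,0,0,4,3,0,0],[0,0,0,4,3,0,0],[0,0,0,4,3,0,0]],
])

```text
t: 5.4
tcp_pos: [0.2926, -0.3611, 0.2487]
orientation: [3.141, 0.0, 1.571]
ft_force: [1.6, 0.2, 0.6]
grip_width: 0.0939
finger_force: 0.0
```

Request:
apply_moves([
  [[0,0,0,4,3,0,0],[0,0,0,4,3,0,0],[0,0,0,4,3,0,0],[0,0,0,4,3,0,0],[0,0,0,0,0,0,0],[0,0,0,0,0,0,0]],
])

```text
t: 6.15
tcp_pos: [0.4116, -0.2027, 0.2486]
orientation: [-3.142, 0.0, 1.571]
ft_force: [-0.4, -0.6, 0.3]
grip_width: 0.0942
finger_force: 0.0
```

Run:
```python
from h import *
st=arm.state();c=arm.capture("wrist");cv2.imwrite("pics/w1.png",c["pixels"]);print(c["K"],c["k1"],st["tcp_pos"],st["orientation"],st["t"])
T=dict(riser_thick=(.537,-.225),riser_thin=(.422,-.293),lock_small=(.425,-.112),lock_medium=(.543,-.334),lock_large=(.41,-.21))
for n,x in T.items():
    r=arm.regions_of("wrist",n)
    if r: print(n,r[0]["extent"],r[0]["conf"],*fit(n,[(c,st,r[0]["pixels"])],(*x,[-.5,-.2,.1,.4])))
```

```text
[[334.39937379   0.         323.51451213]
 [  0.         334.39937379 239.07518444]
 [  0.           0.           1.        ]] -0.06183629691834321 [ 0.41162049 -0.20269659  0.24857368] [-3.14155017e+00  1.89545096e-04  1.57131823e+00] 6.15
riser_thick [395.6, 201.0, 439.7, 249.1] 0.73 [ 0.5361 -0.2243 -0.2764] 0.093
riser_thin [315.3, 248.8, 350.8, 293.1] 0.66 [ 0.423  -0.2945  0.1322] 0.12
lock_small [329.0, 121.9, 345.2, 149.4] 0.67 [ 0.4253 -0.1102 -0.1423] 0.129
lock_large [311.6, 183.1, 339.4, 241.5] 0.89 [ 0.4092 -0.2076 -0.0966] 0.074
```

View pics/w1.png

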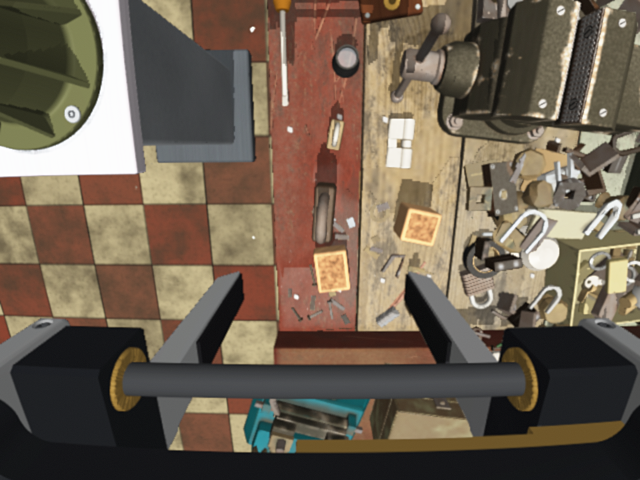

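```bash
cat >> h.py <<'E'
def go(*T):
    """T: (x,y,z,yaw) waypoints; prints turn about tool z (deg) then shift in turned tool axes (cm)"""
    st=arm.state();p=np.array(st["tcp_pos"]);w=st["orientation"][2]
    for t in T:
        w2=t[3];d=np.array(t[:3])-p
        print("turn z %.2f deg, shift cm"%-np.degrees(w2-w),np.round([100*(d[0]*np.cos(w2)+d[1]*np.sin(w2)),100*(d[0]*np.sin(w2)-d[1]*np.cos(w2)),-100*d[2]],2))
        p=np.array(t[:3]);w=w2
E
python3 -c "
from h import *
go((.536,-.2245,.12,1.301),(.536,-.2245,.022,1.301))"
```

```text
turn z 15.40 deg, shift cm [ 1.25 12.57 12.86]
turn z -0.00 deg, shift cm [0.  0.  9.8]
```

Request:
apply_moves([
  [[0,0,7.7,0,0,1,0],[0,0,7.7,0,0,1,0],[0,0,0,0.25,2.5,2.2,0],[0,0,0,0.25,2.5,2.2,0],[0,0,0,0.25,2.5,2.2,0],[0,0,0,0.25,2.5,2.2,0],[0,0,0,0.25,2.57,2.06,0],[0,0,0,0,0,0,0]],
])

```text
t: 7.45
tcp_pos: [0.5362, -0.2238, 0.1179]
orientation: [-3.138, -0.001, 1.302]
ft_force: [0.2, -0.2, 0.1]
grip_width: 0.0941
finger_force: 0.0
```

Run:
```python
from h import *
st=arm.state();c=arm.capture("wrist");cv2.imwrite("pics/w2.png",c["pixels"]);print(st["t"],st["tcp_pos"],st["orientation"])
for n,x in dict(riser_thick=(.537,-.225),lock_medium=(.543,-.334)).items():
    r=arm.regions_of("wrist",n)
    if r: print(n,r[0]["extent"],r[0]["conf"],*fit(n,[(c,st,r[0]["pixels"])],(*x,[-.5,-.2,.1,.4])))
```

```text
7.45 [ 0.53615284 -0.22378461  0.11788326] [-3.13836828e+00 -6.33171855e-04  1.30201130e+00]
riser_thick [298.5, 203.9, 352.8, 264.4] 0.95 [ 0.5359 -0.2243 -0.2007] 0.069
lock_medium [347.3, 297.9, 373.2, 363.3] 0.86 [ 0.5437 -0.3353 -0.0576] 0.157
```

View pics/w2.png

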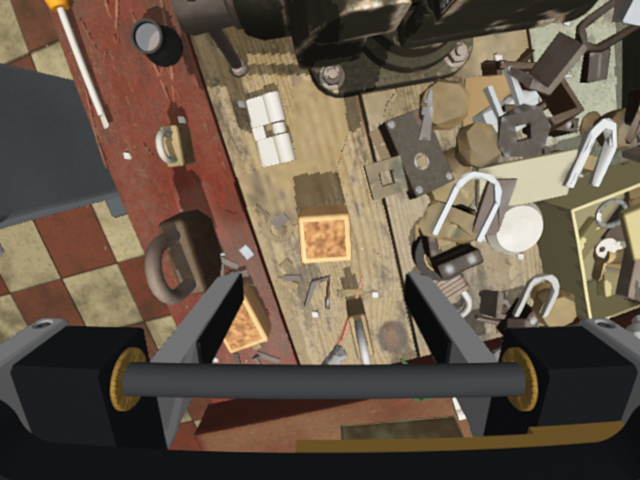

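Request:
apply_moves([
  [[0,0,0,0,0,2,0],[0,0,0,0,0,2,0],[0,0,0,0,0,2,0],[0,0,0,0,0,2,0],[0,0,0,0,0,1.6,0],[0,0,0,0,0,0,0.5],[0,0,0,0,0,0,1],[0,0,0,0,0,0,1],[0,0,0,0,0,0,1],[0,0,0,0,0,0,1],[0,0,0,0,0,0,1]],
])

```text
t: 8.98
tcp_pos: [0.5363, -0.2237, 0.024]
orientation: [3.142, 0.0, 1.302]
ft_force: [-0.2, 0.2, 0.2]
grip_width: 0.0373
finger_force: 0.0
```

Request:
apply_moves([
  [[0,0,0,0,0,0,1],[0,0,0,0,0,-3,1],[0,0,0,0,0,-3,1],[0,0,0,0,0,-4,1],[0,0,0,0,0,-4,1],[0,0,0,0,0,-3,1],[0,0,-5,0,-2.5,0,1],[0,0,-5,0,-2.5,0,1],[0,0,-5,0,-2.5,0,1],[0,0,0,0,-2.5,0,1],[0,0,0,0,-2.5,0,1],[0,0,0,0,0,0,1]],
])

```text
t: 10.48
tcp_pos: [0.4121, -0.21, 0.1944]
orientation: [3.141, 0.0, 1.563]
ft_force: [0.2, 0.1, -0.1]
grip_width: 0.0005
finger_force: 0.0
```

```bash
python3 -c "
from h import *
print(arm.state()['orientation'],arm.state()['grip_width'])
go((.40,.08,.20,1.745),(.4816,.1003,.20,1.745))"
```

```text
[3.14090344e+00 4.20068384e-04 1.56310854e+00] 0.000469534921611013
turn z -10.42 deg, shift cm [28.77  3.83 -0.56]
turn z -0.00 deg, shift cm [ 0.58  8.39 -0.  ]
```

Run:
```python
from h import *
st=arm.state();c=arm.capture("wrist");cv2.imwrite("pics/w3.png",c["pixels"]);print(st["t"],proj(c,np.array(st["tcp_pos"]),st))
r=arm.regions_of("wrist","riser_thick")
for a in r[:2]: print(a["extent"],a["conf"],*fit("riser_thick",[(c,st,a["pixels"])],(.537,-.225,[-.5,-.2,.1,.4])))
```

```text
10.475 [[324.70905587 265.30302299]]
[402.7, 201.3, 460.9, 253.4] 0.84 [ 0.5358 -0.2241 -0.2371] 0.069
```

View pics/w3.png

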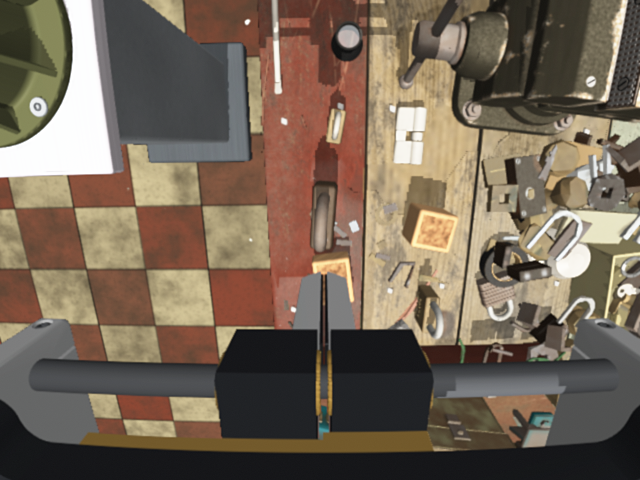

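Request:
apply_moves([
  [[0,0,0,1,1.8,0,1],[0,0,0,1,1.8,0,1],[0,0,0,1,1.8,0,1],[0,0,0,1,1.8,0,1],[0,0,0,0,0,3.4,1],[0,0,0,0,0,3,1],[0,0,0,0,0,3,1],[0,0,0,0,0,3,1],[0,0,0,0,0,1.5,1],[0,0,0,0,0,1.5,1],[0,0,0,0,0,1,1],[0,0,0,0,0,0,1]],
])

```text
t: 12.08
tcp_pos: [0.485, -0.1703, 0.0297]
orientation: [-3.141, -0.0, 1.564]
ft_force: [-0.9, -0.5, 0.7]
grip_width: 0.0003
finger_force: 0.0
```

Run:
```python
from h import *
st=arm.state();print(st["tcp_pos"],st["ft_force"])
c=arm.capture("scene");X=np.array(st["tcp_pos"]);q=proj(c,np.array([X,X+[0,0,.035],[X[0],X[1],0]]));print(q)
a=c["pixels"];o=q[0].astype(int)-[40,60];b=cv2.resize(a[o[1]:o[1]+90,o[0]:o[0]+80],None,fx=6,fy=6,interpolation=cv2.INTER_CUBIC)
for p,k in zip(q,[(0,0,255),(0,255,0),(255,0,0)]):cv2.circle(b,tuple(int(v) for v in (p-o+.5)*6),3,k,-1)
cv2.imwrite("pics/s4.png",b)
```

```text
[ 0.4849685  -0.17033219  0.02968163] [-0.87061612 -0.4969835   0.66900046]
[[353.82105045 208.99049164]
 [354.4709877  196.01701666]
 [353.28761708 219.64655368]]
```

View pics/s4.png

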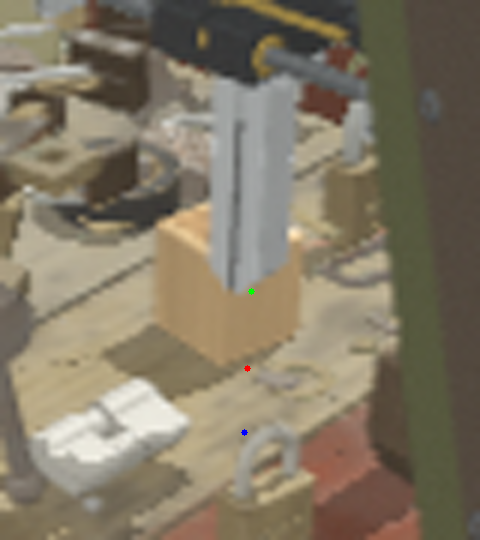

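```bash
python3 -c "
from h import *
go((.536,-.2242,.07,1.335),(.536,-.2242,-.013,1.335))"
```

```text
turn z 13.11 deg, shift cm [-4.04  6.19 -3.98]
turn z -0.00 deg, shift cm [0.  0.  8.3]
```

Request:
apply_moves([
  [[0,0,0,0,0,-2,0],[0,0,6.5,0,0,-2,0],[0,0,6.6,0,0,0,0],[0,0,0,-1,1.5,0,0],[0,0,0,-1,1.6,0,0],[0,0,0,-1,1.6,0,0],[0,0,0,-1,1.5,0,0],[0,0,0,0,0,0,0],[0,0,0,0,0,2,0],[0,0,0,0,0,2,0],[0,0,0,0,0,1.5,0],[0,0,0,0,0,0,0]],
])

```text
t: 13.62
tcp_pos: [0.5354, -0.2233, 0.0143]
orientation: [-3.14, -0.0, 1.335]
ft_force: [0.3, 0.1, -0.2]
grip_width: 0.0943
finger_force: 0.0
```

Request:
apply_moves([
  [[0,0,0,0,0,1.5,0],[0,0,0,0,0,1.3,0],[0,0,0,0,0,0,0],[0,0,0,0,0,0,1],[0,0,0,0,0,0,1],[0,0,0,0,0,0,1],[0,0,0,0,0,0,1],[0,0,0,0,0,0,1],[0,0,0,0,0,0,1],[0,0,0,0,0,0,1],[0,0,0,0,0,0,1],[0,0,0,0,0,0,1]],
])

```text
t: 15.12
tcp_pos: [0.536, -0.2238, -0.013]
orientation: [3.141, 0.0, 1.335]
ft_force: [0.1, 0.3, 1.9]
grip_width: 0.0462
finger_force: 29.8
```

Request:
apply_moves([
  [[0,0,0,0,0,-2,1],[0,0,0,0,0,-3,1],[0,0,0,0,0,-4,1],[0,0,0,0,0,-4,1],[0,0,0,0,0,-2.3,1],[0,0,-6.5,0,-3,0,1],[0,0,-6.5,0,-3,0,1],[0,0,0,0,-3,0,1],[0,0,0,0,-3,0,1],[0,0,0,0,-2,0,1],[0,0,0,0,0,0,1]],
])

```text
t: 16.5
tcp_pos: [0.3964, -0.2124, 0.1401]
orientation: [3.141, 0.0, 1.561]
ft_force: [0.5, 0.0, -1.7]
grip_width: 0.0457
finger_force: 29.8
```

```bash
python3 -c "
from h import *
go((.40,.08,.14,1.745),(.4816,.1003,.10,1.745))"
```

```text
turn z -10.52 deg, shift cm [2.874e+01 5.420e+00 1.000e-02]
turn z -0.00 deg, shift cm [0.58 8.39 4.  ]
```

Request:
apply_moves([
  [[0,0,-5.3,0,0,0,1],[0,0,-5.2,0,0,0,1],[0,0,0,3.6,0.7,0,1],[0,0,0,3.6,0.7,0,1],[0,0,0,3.6,0.7,0,1],[0,0,0,3.6,0.7,0,1],[0,0,0,3.6,0.7,0,1],[0,0,0,3.6,0.7,0,1],[0,0,0,3.6,0.6,0,1],[0,0,0,3.6,0.6,0,1],[0,0,0,0,0,0,1],[0,0,0,0,0,0,1]],
])

```text
t: 18.0
tcp_pos: [0.4004, 0.0805, 0.1398]
orientation: [-3.141, 0.0, 1.746]
ft_force: [0.2, -0.5, -2.0]
grip_width: 0.046
finger_force: 29.8
```

Run:
```python
from h import *
st=arm.state();c=arm.capture("wrist");cv2.imwrite("pics/w5.png",c["pixels"]);print(st["t"],st["tcp_pos"],st["orientation"])
r=arm.regions_of("wrist","board")
for a in r[:1]: print(a["extent"],a["conf"],*fit("board",[(c,st,a["pixels"])],(.468,.179,[.05,.17,.3])))
r=arm.tip_of("wrist","post")
for a in r[:2]: print(a["conf"],a["xy"],onz(c,a["xy"],.012,st))
go((.4816,.1003,.10,1.745))
b=c["pixels"].copy()
for Y in(-.08,0,.08,-.135):
  for w in [(.4677,.1791,.1749)]:
    P=np.array([w[0]-Y*np.sin(w[2]),w[1]+Y*np.cos(w[2]),.012]);cv2.circle(b,tuple(int(v) for v in proj(c,P,st)[0]),3,(255,0,0),-1)
cv2.imwrite("pics/w5b.png",b)
```

```text
18.0 [0.40040284 0.08054028 0.13983882] [-3.14128021e+00  8.56156510e-05  1.74606737e+00]
[367.9, 1.9, 456.0, 281.1] 0.58 [0.4681 0.1857 0.1728] 0.033
0.79 [402.8, 268.8] [0.49465908 0.0451641  0.012     ]
turn z -0.03 deg, shift cm [0.59 8.36 3.99]
```

View pics/w5b.png

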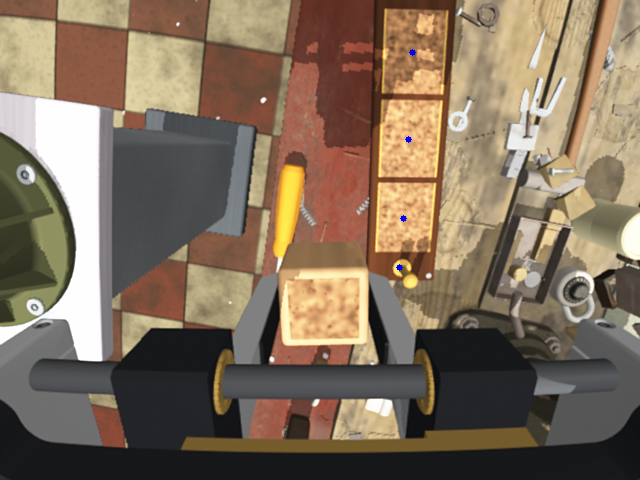

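Request:
apply_moves([
  [[0,0,0,0.2,3,1,1],[0,0,0,0.2,3,1,1],[0,0,0,0.2,2.5,1,1],[0,0,0,0,0,2,1],[0,0,0,0,0,2,1],[0,0,0,0,0,2,1],[0,0,0,0,0,2,1],[0,0,0,0,0,1.5,1],[0,0,0,0,0,0.7,1],[0,0,0,0,0,0.3,1],[0,0,0,0,0,0.2,1],[0,0,0,0,0,0,1]],
])

```text
t: 19.65
tcp_pos: [0.483, 0.1013, 0.0032]
orientation: [3.141, -0.0, 1.746]
ft_force: [-0.5, 0.2, -0.9]
grip_width: 0.046
finger_force: 29.8
```

Request:
apply_moves([
  [[0,0,0,0,0,0.2,1],[0,0,0,0,0,0.1,1],[0,0,0,0,0,0,1],[0,0,0,0,0,0,0.4],[0,0,0,0,0,0,0],[0,0,0,0,0,0,0],[0,0,0,0,0,0,0],[0,0,0,0,0,0,0],[0,0,0,0,0,-2,0],[0,0,0,0,0,-4,0],[0,0,0,0,0,-4,0],[0,0,0,0,0,-4,0]],
])

```text
t: 21.15
tcp_pos: [0.4826, 0.1012, 0.1413]
orientation: [3.142, 0.0, 1.746]
ft_force: [1.2, 0.7, -0.4]
grip_width: 0.094
finger_force: 0.0
```

Run:
```python
from h import *
st=arm.state();c=arm.capture("top")
r=arm.regions_of("top","riser_thick")
for a in r[:1]: print(a["extent"],a["conf"],*fit("riser_thick",[(c,None,a["pixels"])],(.483,.10,[0,.17,.3]),.012))
go((.40,.08,.14,1.571+.132),(.40,-.294,.14,1.571+.132),(.4225,-.294,.06,1.571+.132),(.4225,-.294,-.023,1.571+.132))
```

```text
turn z 2.44 deg, shift cm [-1.02 -8.67  0.39]
turn z -0.00 deg, shift cm [-37.07  -4.93  -0.  ]
turn z -0.00 deg, shift cm [-0.3   2.23  8.  ]
turn z -0.00 deg, shift cm [0.  0.  8.3]
```

Request:
apply_moves([
  [[0,0,2.4,0,0,0,0],[0,0,0,-0.3,-3,0,0],[0,0,0,-0.4,-3,0,0],[0,0,0,-0.3,-2.7,0,0],[0,0,0,-4,-0.5,0,0],[0,0,0,-4,-0.5,0,0],[0,0,0,-4,-0.5,0,0],[0,0,0,-4,-0.5,0,0],[0,0,0,-4,-0.5,0,0],[0,0,0,-4,-0.5,0,0],[0,0,0,-4,-0.5,0,0],[0,0,0,-4,-0.5,0,0]],
])

```text
t: 22.75
tcp_pos: [0.4002, -0.2439, 0.1392]
orientation: [-3.141, -0.001, 1.703]
ft_force: [0.3, -0.1, -0.3]
grip_width: 0.0943
finger_force: 0.0
```

Request:
apply_moves([
  [[0,0,0,-3,-0.5,0,0],[0,0,0,-2.2,1.8,0,0],[0,0,0,0,0,2,0],[0,0,0,0,0,2,0],[0,0,0,0,0,0,0],[0,0,0,0,0,0,0]],
])

```text
t: 23.5
tcp_pos: [0.4206, -0.2925, 0.1004]
orientation: [3.141, 0.0, 1.704]
ft_force: [0.0, 0.1, 0.5]
grip_width: 0.0942
finger_force: 0.0
```

Run:
```python
from h import *
st=arm.state();c=arm.capture("wrist");cv2.imwrite("pics/w6.png",c["pixels"]);print(st["t"],st["tcp_pos"],st["orientation"])
for n,x in dict(riser_thin=(.422,-.294),lock_medium=(.543,-.334),lock_large=(.41,-.21),lock_small=(.425,-.11)).items():
    r=arm.regions_of("wrist",n)
    if r: print(n,r[0]["extent"],r[0]["conf"],*fit(n,[(c,st,r[0]["pixels"])],(*x,[-.4,-.1,.15,.4])))
c=arm.capture("top")
r=arm.regions_of("top","riser_thick")
for a in r[:1]: print(a["extent"],a["conf"],*fit("riser_thick",[(c,None,a["pixels"])],(.483,.10,[0,.17,.3]),.012))
cv2.imwrite("pics/t6.png",c["pixels"])
go((.4225,-.294,.07,1.571+.132))
```

```text
23.5 [ 0.42055307 -0.29254758  0.10039417] [3.14132177e+00 2.99531872e-04 1.70363013e+00]
riser_thin [302.8, 203.5, 354.8, 272.6] 0.95 [ 0.4223 -0.294   0.1135] 0.037
lock_medium [432.3, 263.1, 473.6, 324.0] 0.94 [ 0.549  -0.326   0.7226] 0.301
lock_large [304.0, 87.2, 354.5, 183.2] 0.65 [ 0.4093 -0.2065 -0.0746] 0.046
lock_small [347.9, 1.2, 378.8, 48.6] 0.61 [ 0.4246 -0.1091 -0.1173] 0.099
[255.7, 216.8, 285.9, 243.0] 0.56 [0.4816 0.0994 0.2142] 0.088
turn z 0.03 deg, shift cm [-0.17  0.18  3.02]
```

View pics/w6.png

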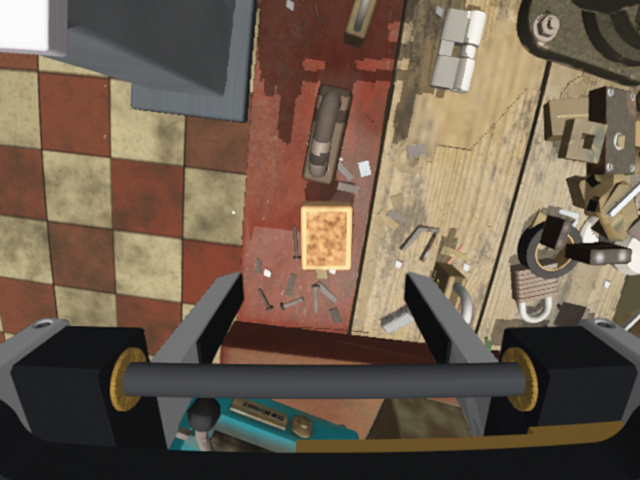

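Request:
apply_moves([
  [[0,0,0,-0.1,0.2,3,0],[0,0,0,0,0,3,0],[0,0,0,0,0,3,0],[0,0,0,0,0,2,0],[0,0,0,0,0,1,0],[0,0,0,0,0,0.4,0],[0,0,0,0,0,0,1],[0,0,0,0,0,0,1],[0,0,0,0,0,0,1],[0,0,0,0,0,0,1],[0,0,0,0,0,0,1],[0,0,0,0,0,0,1]],
])

```text
t: 25.35
tcp_pos: [0.4226, -0.2932, -0.024]
orientation: [3.141, 0.0, 1.704]
ft_force: [-0.2, -0.3, 1.5]
grip_width: 0.0459
finger_force: 30.0
```

Request:
apply_moves([
  [[0,0,0,0,0,0,1],[0,0,0,0,0,0,1],[0,0,0,0,0,0,1]],
])

```text
t: 25.72
tcp_pos: [0.4225, -0.2932, -0.024]
orientation: [3.142, 0.0, 1.704]
ft_force: [-0.4, -0.2, 2.4]
grip_width: 0.0456
finger_force: 30.0
```

```bash
python3 -c "
from h import *
go((.40,-.2932,.14,1.744),(.40,.17,.14,1.744),(.469,.180,.14,1.744),(.469,.18,-.012,1.744))"
```

```text
turn z -2.31 deg, shift cm [  0.39  -2.22 -16.4 ]
turn z -0.00 deg, shift cm [45.63  7.98 -0.  ]
turn z -0.00 deg, shift cm [-0.2   6.97 -0.  ]
turn z -0.00 deg, shift cm [ 0.   0.  15.2]
```

Request:
apply_moves([
  [[0,0,0,0,0,-2,1],[0,0,0,0,0,-3,1],[0,0,0,0,0,-4,1],[0,0,0,0,0,-4,1],[0,0,-2.3,0,0,-3.4,1],[0,0,0,0.4,-2.2,0,1],[0,0,0,3.8,0.7,0,1],[0,0,0,3.8,0.7,0,1],[0,0,0,3.8,0.7,0,1],[0,0,0,3.8,0.7,0,1],[0,0,0,3.8,0.7,0,1],[0,0,0,3.8,0.7,0,1]],
])

```text
t: 27.22
tcp_pos: [0.402, -0.06, 0.1398]
orientation: [-3.141, -0.0, 1.744]
ft_force: [-0.0, 0.5, -0.5]
grip_width: 0.0458
finger_force: 30.0
```

Request:
apply_moves([
  [[0,0,0,3.8,0.6,0,1],[0,0,0,3.8,0.6,0,1],[0,0,0,3.8,0.6,0,1],[0,0,0,3.8,0.6,0,1],[0,0,0,3.8,0.7,0,1],[0,0,0,3.8,0.7,0,1],[0,0,0,0,2.3,0,1],[0,0,0,-0.1,2.3,0,1],[0,0,0,-0.1,2.3,0,1],[0,0,0,0,0,0,1],[0,0,0,0,0,0,1]],
])

```text
t: 28.6
tcp_pos: [0.4681, 0.1797, 0.1397]
orientation: [-3.141, 0.0, 1.744]
ft_force: [0.5, -0.2, -1.4]
grip_width: 0.0459
finger_force: 30.0
```

```bash
python3 -c "
from h import *
go((.469,.18,-.012,1.744))"
```

```text
turn z -0.02 deg, shift cm [1.000e-02 9.000e-02 1.517e+01]
```

Request:
apply_moves([
  [[0,0,0,0,0.1,3,1],[0,0,0,0,0,3,1],[0,0,0,0,0,3,1],[0,0,0,0,0,2.5,1],[0,0,0,0,0,2,1],[0,0,0,0,0,1,1],[0,0,0,0,0,0.4,1],[0,0,0,0,0,0.2,1],[0,0,0,0,0,0,1],[0,0,0,0,0,0,1]],
])

```text
t: 29.85
tcp_pos: [0.47, 0.1801, -0.0107]
orientation: [3.141, -0.0, 1.744]
ft_force: [1.1, -0.3, -1.1]
grip_width: 0.0458
finger_force: 30.0
```

Request:
apply_moves([
  [[0,0,0,0,0,0.1,1],[0,0,0,0,0,0,0.4],[0,0,0,0,0,0,0],[0,0,0,0,0,0,0],[0,0,0,0,0,0,0],[0,0,0,0,0,0,0],[0,0,0,0,0,-2,0],[0,0,0,0,0,-4,0],[0,0,0,0,0,-5,0],[0,0,0,0,0,-5,0],[0,0,0,0,-3,0,0],[0,0,0,0,-3,0,0]],
])

```text
t: 31.35
tcp_pos: [0.41, 0.1695, 0.1483]
orientation: [3.141, -0.0, 1.744]
ft_force: [0.5, 1.0, 0.3]
grip_width: 0.0941
finger_force: 0.0
```

```bash
python3 -c "
from h import *
go((.39,.15,.15,1.571-.075),(.40,-.207,.15,1.571-.075),(.41,-.207,.11,1.571-.075))"
```

```text
turn z 14.19 deg, shift cm [-2.1  -1.85 -0.17]
turn z -0.00 deg, shift cm [-35.53   3.66  -0.  ]
turn z -0.00 deg, shift cm [0.07 1.   4.  ]
```

Request:
apply_moves([
  [[0,0,7.1,0,-1,0,0],[0,0,7.1,0,-1,0,0],[0,0,0,-4,0.4,0,0],[0,0,0,-4,0.4,0,0],[0,0,0,-4,0.4,0,0],[0,0,0,-4,0.4,0,0],[0,0,0,-4,0.4,0,0],[0,0,0,-4,0.4,0,0],[0,0,0,-4,0.4,0,0],[0,0,0,-4,0.4,0,0],[0,0,0,-4,0.4,0,0],[0,0,0,-1.6,1,0,0]],
])

```text
t: 32.85
tcp_pos: [0.4082, -0.2127, 0.1479]
orientation: [-3.142, 0.0, 1.494]
ft_force: [0.8, 1.0, 0.4]
grip_width: 0.094
finger_force: 0.0
```

Request:
apply_moves([
  [[0,0,0,0,0,0,0],[0,0,0,0,0,0,0]],
])

```text
t: 33.1
tcp_pos: [0.4083, -0.2102, 0.1479]
orientation: [-3.141, -0.0, 1.496]
ft_force: [-0.7, -0.5, 0.4]
grip_width: 0.0937
finger_force: 0.0
```

Run:
```python
from h import *
st=arm.state();c=arm.capture("wrist");cv2.imwrite("pics/w7.png",c["pixels"]);print(st["t"],st["tcp_pos"],st["orientation"])
for n,x in dict(lock_large=(.41,-.21),lock_small=(.425,-.11)).items():
    r=arm.regions_of("wrist",n)
    if r: print(n,r[0]["extent"],r[0]["conf"],*fit(n,[(c,st,r[0]["pixels"])],(*x,[-.4,-.1,.15,.4])))
c=arm.capture("top")
for n,x in dict(riser_thick=(.483,.1),riser_thin=(.469,.18)).items():
    r=arm.regions_of("top",n)
    for a in r[:1]: print(n,a["extent"],a["conf"],*fit(n,[(c,None,a["pixels"])],(*x,[0,.17,.3]),.012))
go((.4095,-.207,-.01,1.571-.075))
```

```text
33.1 [ 0.40834479 -0.2101999   0.14786985] [-3.14132975e+00 -2.38517543e-04  1.49631845e+00]
lock_large [311.9, 187.4, 340.9, 267.0] 0.95 [ 0.4092 -0.2092 -0.0827] 0.067
lock_small [325.4, 102.7, 347.8, 145.0] 0.69 [ 0.4248 -0.1104 -0.1528] 0.063
riser_thick [255.8, 218.7, 284.1, 242.6] 0.74 [0.4822 0.0995 0.2759] 0.088
riser_thin [217.5, 224.0, 249.7, 250.7] 0.94 [0.4689 0.1785 0.1623] 0.121
turn z 0.02 deg, shift cm [ 0.36  0.06 15.81]
```

View pics/w7.png

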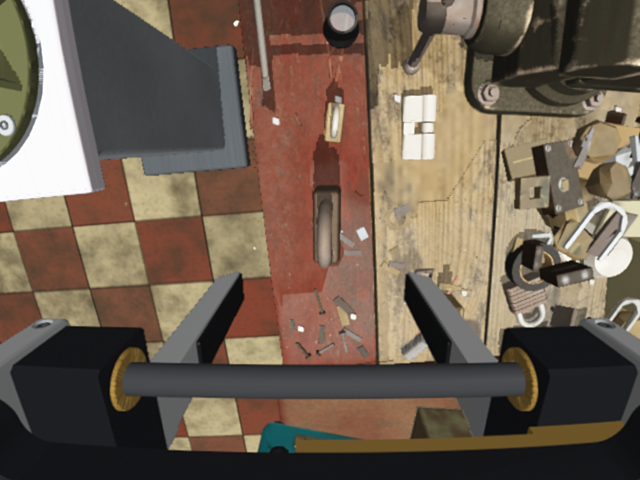

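Request:
apply_moves([
  [[0,0,0,0.1,0.1,3,0],[0,0,0,0,0,3,0],[0,0,0,0,0,3,0],[0,0,0,0,0,3,0],[0,0,0,0,0,2,0],[0,0,0,0,0,1.3,0],[0,0,0,0,0,0.5,0],[0,0,0,0,0,0,0.5],[0,0,0,0,0,0,0.6],[0,0,0,0,0,0,0.7],[0,0,0,0,0,0,1],[0,0,0,0,0,0,1]],
])

```text
t: 34.9
tcp_pos: [0.4097, -0.21, -0.01]
orientation: [3.141, 0.0, 1.496]
ft_force: [0.1, 1.1, 0.1]
grip_width: 0.0478
finger_force: 0.0
```

Request:
apply_moves([
  [[0,0,0,0,0,0,1],[0,0,0,0,0,0,1],[0,0,0,0,0,0,1],[0,0,0,0,0,0,1],[0,0,0,0,0,0,1],[0,0,0,0,0,0,1]],
])

```text
t: 35.65
tcp_pos: [0.4102, -0.2102, -0.0098]
orientation: [3.14, 0.0, 1.496]
ft_force: [5.8, 0.2, 1.3]
grip_width: 0.0272
finger_force: 29.4
```

```bash
python3 -c "
from h import *
s=arm.state();print(s['tcp_pos'],s['t'])
go((.39,-.207,.15,1.571-.075),(.39,.20,.15,1.744),(.4552,.2583+.001,.15,1.744),(.4552,.2593,s['tcp_pos'][2]+.012,1.744))"
```

```text
[ 0.41017588 -0.21020351 -0.00979675] 35.65
turn z -0.01 deg, shift cm [  0.17  -2.04 -15.98]
turn z -14.21 deg, shift cm [40.09  7.01 -0.  ]
turn z -0.00 deg, shift cm [ 4.72  7.44 -0.  ]
turn z -0.00 deg, shift cm [ 0.    0.   14.78]
```

Request:
apply_moves([
  [[0,0,0,0,0,-1.5,1],[0,0,0,0,0,-2.5,1],[0,0,0,0,0,-4,1],[0,0,0,0,0,-4,1],[0,0,0,0,0,-4,1],[0,0,0,0.2,-2,0,1],[0,0,-7.1,0,0,0,1],[0,0,-7.1,0,0,0,1],[0,0,0,3,0.5,0,1],[0,0,0,3.6,0.6,0,1],[0,0,0,3.6,0.6,0,1],[0,0,0,3.6,0.6,0,1]],
])

```text
t: 37.15
tcp_pos: [0.3875, -0.0654, 0.1499]
orientation: [-3.14, -0.001, 1.743]
ft_force: [1.0, -0.3, -6.7]
grip_width: 0.0257
finger_force: 30.0
```

Request:
apply_moves([
  [[0,0,0,3.6,0.6,0,1],[0,0,0,3.6,0.6,0,1],[0,0,0,3.6,0.6,0,1],[0,0,0,3.6,0.6,0,1],[0,0,0,3.6,0.6,0,1],[0,0,0,3.6,0.7,0,1],[0,0,0,4.6,1,0,1],[0,0,0,4.6,1.5,0,1],[0,0,0,0,3,0,1],[0,0,0,0,3,0,1],[0,0,0,0,0,0,1],[0,0,0,0,0,0,1]],
])

```text
t: 38.65
tcp_pos: [0.455, 0.2573, 0.1496]
orientation: [-3.14, 0.001, 1.744]
ft_force: [-0.1, 0.6, -6.7]
grip_width: 0.0259
finger_force: 30.0
```

```bash
python3 -c "
from h import *
s=arm.state();print(s['tcp_pos'],s['t'])
go((.455,.257,.0022,1.744))"
```

```text
[0.45497819 0.25728255 0.14961458] 38.65
turn z -0.02 deg, shift cm [-0.03 -0.   14.74]
```

Request:
apply_moves([
  [[0,0,0,0,0,3,1],[0,0,0,0,0,3,1],[0,0,0,0,0,3,1],[0,0,0,0,0,2.5,1],[0,0,0,0,0,1.5,1],[0,0,0,0,0,0.8,1],[0,0,0,0,0,0.4,1],[0,0,0,0,0,0.2,1],[0,0,0,0,0,0,1],[0,0,0,0,0,0,1]],
])

```text
t: 39.9
tcp_pos: [0.4561, 0.2579, 0.0063]
orientation: [3.141, -0.0, 1.744]
ft_force: [0.1, 0.2, -6.2]
grip_width: 0.0257
finger_force: 30.0
```

Request:
apply_moves([
  [[0,0,0,0,0,0.2,1],[0,0,0,0,0,0.1,1],[0,0,0,0,0,0,1]],
])

```text
t: 40.28
tcp_pos: [0.4561, 0.2579, 0.0035]
orientation: [3.141, -0.0, 1.744]
ft_force: [-2.3, -0.2, 4.6]
grip_width: 0.0254
finger_force: 30.0
```

Contact (force now upward). Release gently.

Request:
apply_moves([
  [[0,0,0,0,0,0,0.66],[0,0,0,0,0,0,0.6],[0,0,0,0,0,0,0.5],[0,0,0,0,0,0,0.3],[0,0,0,0,0,0,0],[0,0,0,0,0,0,0],[0,0,0,0,0,0,0],[0,0,0,0,0,-2,0],[0,0,0,0,0,-3,0],[0,0,0,0,0,-4,0],[0,0,0,0,0,-4,0],[0,0,0,0,0,-2,0]],
])

```text
t: 41.78
tcp_pos: [0.4565, 0.2581, 0.1552]
orientation: [3.139, -0.001, 1.744]
ft_force: [-0.5, -0.2, -0.5]
grip_width: 0.094
finger_force: 0.0
```

```bash
python3 -c "
from h import *
s=arm.state();print(s['t'])
go((.39,.20,.14,1.571),(.40,-.17,.14,1.571),(.50,-.30,.14,1.571))"
```

```text
41.775
turn z 9.90 deg, shift cm [-5.8  -6.65  1.52]
turn z -0.00 deg, shift cm [-37.     0.99  -0.  ]
turn z -0.00 deg, shift cm [-13.  10.  -0.]
```

Request:
apply_moves([
  [[0,0,5,0,0,0,0],[0,0,4.9,0,-2,0,0],[0,0,0,-2,-4.6,0,0],[0,0,0,-4,0,0,0],[0,0,0,-4,0,0,0],[0,0,0,-4,0.1,0,0],[0,0,0,-4,0.1,0,0],[0,0,0,-4,0.1,0,0],[0,0,0,-4,0.1,0,0],[0,0,0,-4,0.1,0,0],[0,0,0,-4,0.1,0,0],[0,0,0,-4,0.1,0,0]],
])

```text
t: 43.28
tcp_pos: [0.3969, -0.1253, 0.1531]
orientation: [3.141, 0.0, 1.571]
ft_force: [0.3, -0.2, 0.3]
grip_width: 0.0939
finger_force: 0.0
```

Request:
apply_moves([
  [[0,0,0,-4,0.3,0,0],[0,0,0,-4,2,0.5,0],[0,0,0,-3.5,2.5,1,0],[0,0,0,-3.5,2.8,1,0],[0,0,0,-3,3,1,0],[0,0,0,0,0,0,0],[0,0,0,0,0,0,0]],
])

```text
t: 44.15
tcp_pos: [0.5027, -0.3035, 0.1179]
orientation: [-3.141, -0.0, 1.571]
ft_force: [-0.8, 0.1, 0.1]
grip_width: 0.0941
finger_force: 0.0
```

Run:
```python
from h import *
st=arm.state();c=arm.capture("wrist");cv2.imwrite("pics/w8.png",c["pixels"]);print(st["t"],st["tcp_pos"],st["orientation"])
for n,x in dict(lock_medium=(.543,-.334),lock_small=(.425,-.11)).items():
    r=arm.regions_of("wrist",n)
    if r: print(n,r[0]["extent"],r[0]["conf"],*fit(n,[(c,st,r[0]["pixels"])],(*x,[-.4,-.1,.15,.4])))
c=arm.capture("top");cv2.imwrite("pics/t8.png",c["pixels"])
r=arm.regions_of("top","lock_large")
for a in r[:1]: print(a["extent"],a["conf"],*fit("lock_large",[(c,None,a["pixels"])],(.455,.258,[0,.17,.3]),.012))
```

```text
44.15 [ 0.50273002 -0.30345994  0.11792679] [-3.14120833e+00 -2.99894911e-04  1.57103360e+00]
lock_medium [354.8, 231.6, 381.0, 296.4] 0.83 [ 0.5434 -0.3358 -0.0061] 0.092
lock_small [219.5, 0.0, 253.5, 38.2] 0.96 [ 0.4246 -0.1087 -0.0059] 0.075
[169.8, 233.7, 210.9, 249.6] 0.92 [0.4515 0.2629 0.0635] 0.183
```

View pics/w8.png

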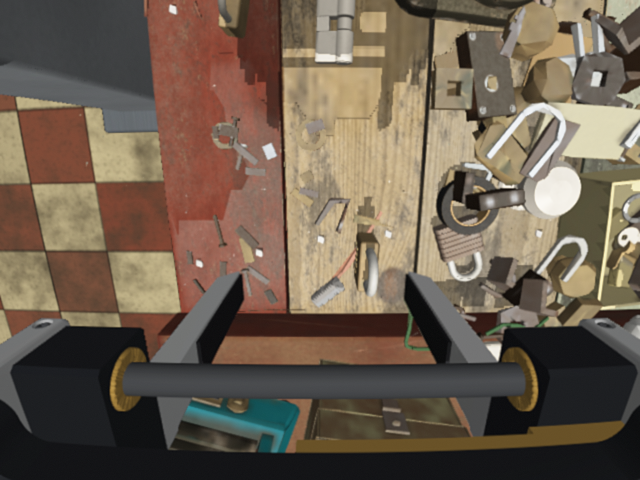

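Request:
apply_moves([
  [[0,0,0,-1.5,2,0,0],[0,0,0,-1.6,2.1,0,0],[0,0,0,0,0,0,0],[0,0,0,0,0,3,0],[0,0,0,0,0,3,0],[0,0,0,0,0,2,0],[0,0,0,0,0,2,0],[0,0,0,0,0,2,0],[0,0,0,0,0,1.5,0],[0,0,0,0,0,0.5,0],[0,0,0,0,0,0,0],[0,0,0,0,0,0,0]],
])

```text
t: 45.9
tcp_pos: [0.5445, -0.3352, -0.0213]
orientation: [3.141, 0.001, 1.571]
ft_force: [0.2, 0.0, -0.5]
grip_width: 0.0942
finger_force: 0.0
```

Request:
apply_moves([
  [[0,0,0,0,0,0,0.5],[0,0,0,0,0,0,0.6],[0,0,0,0,0,0,0.7],[0,0,0,0,0,0,0.8],[0,0,0,0,0,0,1],[0,0,0,0,0,0,1],[0,0,0,0,0,0,1],[0,0,0,0,0,0,1],[0,0,0,0,0,0,1],[0,0,0,0,0,0,1],[0,0,0,0,0,0,1],[0,0,0,0,0,0,1]],
])

```text
t: 47.4
tcp_pos: [0.5441, -0.3349, -0.0221]
orientation: [-3.142, -0.0, 1.571]
ft_force: [0.5, -0.1, 0.1]
grip_width: 0.0176
finger_force: 29.8
```

Run:
```python
import cv2
a=cv2.imread("pics/t8.png")[200:270,155:325]
cv2.imwrite("pics/t8c.png",cv2.resize(a,None,fx=4,fy=4,interpolation=cv2.INTER_CUBIC))
from h import *
s=arm.state();print(s['tcp_pos'],s['t'])
z=s['tcp_pos'][2]
go((.5435,-.335,.15,1.571),(.39,-.30,.15,1.571),(.39,.15,.15,1.744),(.469,.1795,.15,1.744),(.469,.1795,z+.042,1.744))
```

```text
[ 0.54408666 -0.33488242 -0.02207959] 47.4
turn z -0.00 deg, shift cm [-1.000e-02 -6.000e-02 -1.721e+01]
turn z -0.00 deg, shift cm [  3.5  -15.35  -0.  ]
turn z -9.91 deg, shift cm [44.33  7.76 -0.  ]
turn z -0.00 deg, shift cm [ 1.54  8.29 -0.  ]
turn z -0.00 deg, shift cm [ 0.    0.   13.01]
```

View pics/t8c.png

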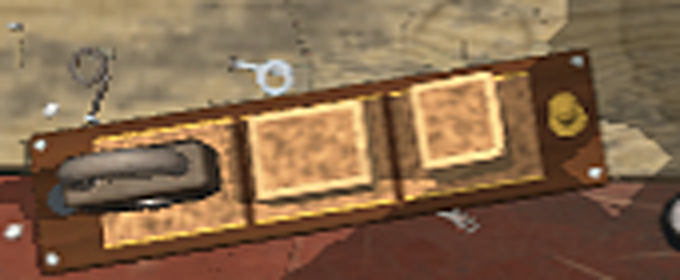

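Request:
apply_moves([
  [[0,0,0,0,0,-2,1],[0,0,0,0,0,-3,1],[0,0,0,0,0,-4,1],[0,0,0,0,0,-4,1],[0,0,0,0,0,-4.2,1],[0,0,0,0.5,-3,0,1],[0,0,0,0.5,-4,0,1],[0,0,0,1,-4,0,1],[0,0,0,1.5,-4.3,0,1],[0,0,-5,0,0,0,1],[0,0,-4.9,0,0,0,1],[0,0,0,3.4,0.6,0,1]],
])

```text
t: 48.9
tcp_pos: [0.391, -0.266, 0.1511]
orientation: [3.141, 0.001, 1.743]
ft_force: [1.3, 0.7, -1.5]
grip_width: 0.018
finger_force: 29.8
```

Request:
apply_moves([
  [[0,0,0,4.1,0.7,0,1],[0,0,0,4.1,0.7,0,1],[0,0,0,4.1,0.7,0,1],[0,0,0,4.1,0.7,0,1],[0,0,0,4.1,0.7,0,1],[0,0,0,4.1,0.7,0,1],[0,0,0,4.1,0.7,0,1],[0,0,0,4.1,0.8,0,1],[0,0,0,4.1,0.8,0,1],[0,0,0,4,0.8,0,1],[0,0,0,0,0,0,1],[0,0,0,0,0,0,1]],
])

```text
t: 50.4
tcp_pos: [0.3926, 0.1497, 0.1506]
orientation: [3.141, 0.0, 1.744]
ft_force: [0.2, 0.3, -2.2]
grip_width: 0.0177
finger_force: 29.8
```

Run:
```python
from h import *
st=arm.state();c=arm.capture("wrist");cv2.imwrite("pics/w9.png",c["pixels"]);print(st["t"],st["tcp_pos"],st["orientation"])
for n,x in dict(lock_large=(.455,.258),riser_thin=(.469,.18),riser_thick=(.483,.1)).items():
    r=arm.regions_of("wrist",n)
    if r: print(n,r[0]["extent"],r[0]["conf"],*fit(n,[(c,st,r[0]["pixels"])],(*x,[0,.17,.3]),.012))
go((.469,.1795,.15,1.744))
```

```text
50.4 [0.39264538 0.14967627 0.15056717] [3.14094650e+00 1.48866811e-04 1.74410520e+00]
lock_large [390.9, 77.3, 438.4, 165.6] 0.62 [0.45   0.2602 0.0388] 0.178
riser_thin [378.9, 179.8, 430.8, 243.4] 0.9 [0.4686 0.1795 0.1792] 0.058
riser_thick [376.1, 259.4, 424.7, 314.9] 0.8 [0.4822 0.1008 0.3239] 0.103
turn z -0.09 deg, shift cm [1.66 8.02 0.02]
```

View pics/w9.png

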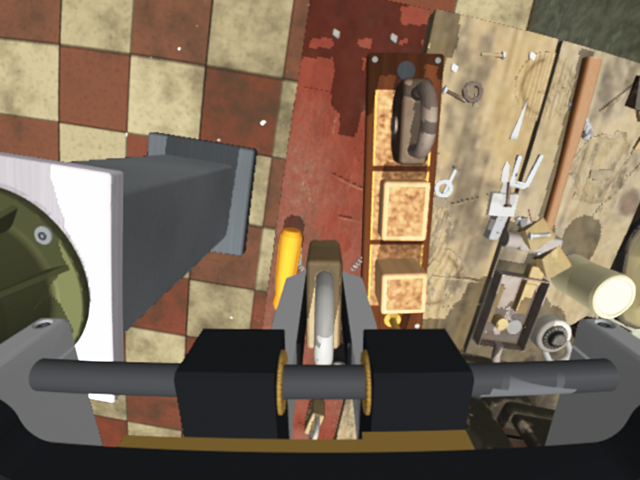

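Request:
apply_moves([
  [[0,0,0,0.4,2,0,1],[0,0,0,0.4,2,0,1],[0,0,0,0.4,2,0,1],[0,0,0,0.4,2,0,1],[0,0,0,0,0,3,1],[0,0,0,0,0,3,1],[0,0,0,0,0,2.5,1],[0,0,0,0,0,2,1],[0,0,0,0,0,1.5,1],[0,0,0,0,0,0.6,1],[0,0,0,0,0,0,1],[0,0,0,0,0,0,1]],
])

```text
t: 52.1
tcp_pos: [0.4691, 0.1797, 0.0246]
orientation: [3.141, -0.0, 1.744]
ft_force: [-0.4, 0.4, -1.3]
grip_width: 0.0175
finger_force: 29.8
```

Request:
apply_moves([
  [[0,0,0,0,0,0.2,1],[0,0,0,0,0,0.1,1],[0,0,0,0,0,0,1]],
])

```text
t: 52.48
tcp_pos: [0.4687, 0.1796, 0.0209]
orientation: [-3.142, -0.0, 1.744]
ft_force: [-0.1, 0.1, -1.2]
grip_width: 0.0179
finger_force: 29.8
```

Request:
apply_moves([
  [[0,0,0,0,0,0.1,1],[0,0,0,0,0,0,1],[0,0,0,0,0,0,0.75],[0,0,0,0,0,0,0.6],[0,0,0,0,0,0,0.5],[0,0,0,0,0,0,0.3],[0,0,0,0,0,0,0],[0,0,0,0,0,0,0],[0,0,0,0,0,0,0],[0,0,0,0,0,-2,0],[0,0,0,0,0,-4,0],[0,0,0,0,0,-4,0]],
])

```text
t: 53.98
tcp_pos: [0.4685, 0.1795, 0.1211]
orientation: [-3.141, 0.0, 1.744]
ft_force: [0.1, -0.1, 0.7]
grip_width: 0.0941
finger_force: 0.0
```

```bash
python3 -c "
from h import *
go((.4687,.18,.15,1.46),(.38,.15,.15,1.46),(.38,-.115,.15,1.46),(.4248,-.115,.15,1.46))"
```

```text
turn z 16.25 deg, shift cm [ 0.05  0.01 -2.89]
turn z -0.00 deg, shift cm [-3.96 -8.48 -0.  ]
turn z -0.00 deg, shift cm [-26.34   2.93  -0.  ]
turn z -0.00 deg, shift cm [ 0.5   4.45 -0.  ]
```

Request:
apply_moves([
  [[0,0,0,0,-2,-2,0],[0,0,0,0,-3,-0.9,0],[0,0,0,0,-3,0,0],[0,0,8.4,0,0,0,0],[0,0,8.4,0,0,0,0],[0,0,0,-4,0.5,0,0],[0,0,0,-4,0.5,0,0],[0,0,0,-4,0.5,0,0],[0,0,0,-4,0.5,0,0],[0,0,0,-4,0.5,0,0],[0,0,0,-4,0.5,0,0],[0,0,0,-4,0.5,0,0]],
])

```text
t: 55.48
tcp_pos: [0.391, -0.1177, 0.1491]
orientation: [3.141, 0.0, 1.45]
ft_force: [0.5, 1.1, -0.3]
grip_width: 0.0938
finger_force: 0.0
```

Run:
```python
from h import *
st=arm.state();c=arm.capture("wrist");print(st["t"],st["tcp_pos"],st["orientation"])
for n,x in dict(lock_small=(.425,-.11)).items():
    r=arm.regions_of("wrist",n)
    if r: print(n,r[0]["extent"],r[0]["conf"],*fit(n,[(c,st,r[0]["pixels"])],(*x,[-.4,-.1,.15,.4])))
go((.4248,-.114,.11,1.45),(.4248,-.114,-.023,1.45))
c=arm.capture("top")
for n,x,z in (("riser_thick",(.483,.1),.012),("lock_medium",(.469,.18),.042),("lock_large",(.455,.26),.012)):
    r=arm.regions_of("top",n)
    for a in r[:1]: print(n,a["extent"],a["conf"],*fit(n,[(c,None,a["pixels"])],(*x,[0,.17,.3]),z))
```

```text
55.475 [ 0.39095166 -0.11770548  0.14911221] [3.14112276e+00 6.89696658e-05 1.45045165e+00]
lock_small [345.9, 193.9, 368.4, 232.3] 0.62 [ 0.425  -0.1106 -0.1228] 0.117
turn z -0.15 deg, shift cm [0.89 3.3  3.89]
turn z -0.00 deg, shift cm [ 0.   0.  13.3]
riser_thick [257.3, 217.7, 281.8, 241.8] 0.67 [0.4819 0.0993 0.2274] 0.08
lock_medium [216.0, 228.8, 245.6, 242.0] 0.59 [0.468  0.1802 0.094 ] 0.109
lock_large [167.5, 233.0, 211.4, 251.0] 0.68 [0.452  0.2634 0.0608] 0.222
```

Request:
apply_moves([
  [[0,0,0,0.2,1.6,2,0.5],[0,0,0,0.2,1.7,1.9,0.5],[0,0,0,0,0,0,0.5],[0,0,0,0,0,0,0.5],[0,0,0,0,0,2,0.5],[0,0,0,0,0,2,0.5],[0,0,0,0,0,1,0.5],[0,0,0,0,0,0,0.5]],
])

```text
t: 56.78
tcp_pos: [0.4242, -0.1163, 0.0602]
orientation: [-3.141, -0.0, 1.451]
ft_force: [0.2, 0.2, -0.2]
grip_width: 0.0472
finger_force: 0.0
```

Run:
```python
from h import *
st=arm.state();c=arm.capture("wrist");cv2.imwrite("pics/w10.png",c["pixels"])
r=arm.regions_of("wrist","lock_small")
if r: print(r[0]["extent"],r[0]["conf"],*fit("lock_small",[(c,st,r[0]["pixels"])],(.425,-.11,[-.4,-.1,.15,.4])))
go((.4248,-.115,-.023,1.45))
```

```text
[315.8, 216.4, 339.1, 266.7] 0.91 [ 0.4251 -0.1114 -0.1348] 0.1
turn z 0.03 deg, shift cm [ 0.15 -0.    8.38]
```

View pics/w10.png

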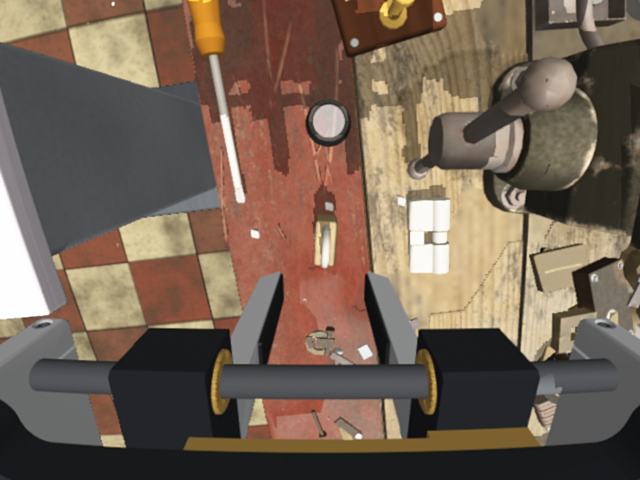

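Request:
apply_moves([
  [[0,0,0,0.2,0,2,0.5],[0,0,0,0,0,2,0.5],[0,0,0,0,0,2,0.5],[0,0,0,0,0,1.4,0.5],[0,0,0,0,0,0.9,0.5],[0,0,0,0,0,0,0.5],[0,0,0,0,0,0,0.7],[0,0,0,0,0,0,0.8],[0,0,0,0,0,0,1],[0,0,0,0,0,0,1],[0,0,0,0,0,0,1],[0,0,0,0,0,0,1]],
])

```text
t: 58.38
tcp_pos: [0.4248, -0.1144, -0.0228]
orientation: [3.141, 0.0, 1.451]
ft_force: [-0.3, 0.3, 6.4]
grip_width: 0.0163
finger_force: 30.0
```

Request:
apply_moves([
  [[0,0,0,0,0,0,1],[0,0,0,0,0,0,1]],
])

```text
t: 58.62
tcp_pos: [0.4248, -0.1144, -0.0228]
orientation: [3.141, 0.0, 1.451]
ft_force: [-1.6, 0.4, 5.1]
grip_width: 0.0164
finger_force: 30.0
```

```bash
python3 -c "
from h import *
s=arm.state();z=s['tcp_pos'][2];print(s['tcp_pos'])
go((.424,-.115,.17,1.45),(.39,-.115,.17,1.45),(.39,.08,.17,1.744),(.4825,.0965,.17,1.744),(.4825,.0965,z+.062,1.744))"
```

```text
[ 0.42475871 -0.1144234  -0.02282443]
turn z 0.03 deg, shift cm [ -0.07  -0.07 -19.28]
turn z -0.00 deg, shift cm [-0.41 -3.38 -0.  ]
turn z -16.84 deg, shift cm [19.21  3.36 -0.  ]
turn z -0.00 deg, shift cm [ 0.03  9.4  -0.  ]
turn z -0.00 deg, shift cm [ 0.    0.   13.08]
```

Request:
apply_moves([
  [[0,0,0,0,0,-2,1],[0,0,0,0,0,-3,1],[0,0,0,0,0,-4,1],[0,0,0,0,0,-5,1],[0,0,0,0,0,-5.3,1],[0,0,0,-0.4,-3.4,0,1],[0,0,-8.4,0,0,0,1],[0,0,-8.4,0,0,0,1],[0,0,0,3.5,0.6,0,1],[0,0,0,3.5,0.6,0,1],[0,0,0,3.5,0.6,0,1],[0,0,0,3.5,0.6,0,1]],
])

```text
t: 60.12
tcp_pos: [0.3895, 0.0289, 0.1697]
orientation: [-3.141, -0.0, 1.744]
ft_force: [1.3, -0.6, -0.1]
grip_width: 0.0168
finger_force: 30.0
```

Request:
apply_moves([
  [[0,0,0,3,0.6,0,1],[0,0,0,2.2,0.4,0,1],[0,0,0,0,0,0,1],[0,0,0,0,0,0,1]],
])

```text
t: 60.62
tcp_pos: [0.3907, 0.0802, 0.1698]
orientation: [-3.141, 0.0, 1.744]
ft_force: [-1.3, -0.5, -1.4]
grip_width: 0.0164
finger_force: 30.0
```

Run:
```python
from h import *
st=arm.state();c=arm.capture("wrist");print(st["t"],st["tcp_pos"],st["grip_width"])
w=c["pixels"][200:480,200:520]
s=arm.capture("scene");q=proj(s,np.array(st["tcp_pos"]))[0].astype(int)
b=s["pixels"][max(q[1]-70,0):q[1]+70,q[0]-80:q[0]+80]
b=cv2.resize(b,(320,280),interpolation=cv2.INTER_CUBIC)
cv2.imwrite("pics/w11.png",np.hstack([w,b]))
go((.4825,.0965,.17,1.744))
```

```text
60.625 [0.39068177 0.08019593 0.16980416] 0.01638003201580256
turn z -0.07 deg, shift cm [ 0.04  9.32 -0.01]
```

View pics/w11.png

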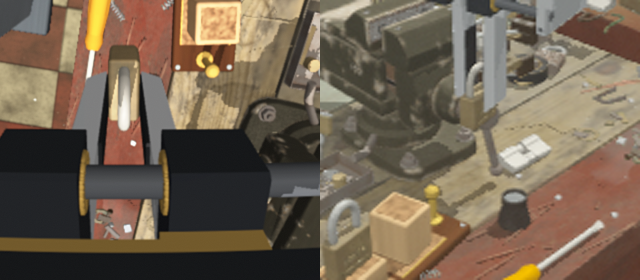

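Request:
apply_moves([
  [[0,0,0,0,3.1,0,1],[0,0,0,0,3.1,0,1],[0,0,0,0,3.1,0,1],[0,0,0,0,0,0,1],[0,0,0,0,0,3,1],[0,0,0,0,0,3,1],[0,0,0,0,0,3,1],[0,0,0,0,0,2,1],[0,0,0,0,0,1,1],[0,0,0,0,0,0.6,1],[0,0,0,0,0,0,1],[0,0,0,0,0,0,1]],
])

```text
t: 62.22
tcp_pos: [0.4827, 0.0968, 0.0445]
orientation: [3.141, 0.0, 1.744]
ft_force: [-1.0, 0.1, -0.3]
grip_width: 0.0167
finger_force: 30.0
```

Request:
apply_moves([
  [[0,0,0,0,0,0.2,1],[0,0,0,0,0,0.1,1],[0,0,0,0,0,0,1]],
])

```text
t: 62.6
tcp_pos: [0.4824, 0.0968, 0.0409]
orientation: [-3.141, 0.0, 1.744]
ft_force: [-0.2, -0.3, -1.6]
grip_width: 0.0169
finger_force: 30.0
```

Request:
apply_moves([
  [[0,0,0,0,0,0.2,1],[0,0,0,0,0,0,1],[0,0,0,0,0,0,0.75],[0,0,0,0,0,0,0.65],[0,0,0,0,0,0,0.5],[0,0,0,0,0,0,0.4],[0,0,0,0,0,0,0.4],[0,0,0,0,0,0,0.4],[0,0,0,0,0,-2,0.4],[0,0,0,0,0,-4,0.4],[0,0,0,0,0,-4,0.4],[0,0,0,0,0,-2,0.4]],
])

```text
t: 64.1
tcp_pos: [0.4829, 0.0968, 0.1611]
orientation: [3.139, 0.0, 1.744]
ft_force: [0.0, -0.2, -0.6]
grip_width: 0.0564
finger_force: 0.0
```

Request:
apply_moves([
  [[0,0,0,0,-3,0,0.4],[0,0,0,-2,-4,0,0.4],[0,0,0,-3,-2,0,0.4],[0,0,0,-3,0,0,0.4],[0,0,0,-4,0,0,0.4],[0,0,0,-3,0,0,0.4],[0,0,0,-2,0,0,0.4],[0,0,0,0,0,0,0.4]],
])

```text
t: 65.1
tcp_pos: [0.423, -0.0869, 0.1588]
orientation: [-3.141, -0.0, 1.742]
ft_force: [0.1, 0.5, 0.4]
grip_width: 0.0561
finger_force: 0.0
```

Run:
```python
from h import *
st=arm.state();print(st["t"],st["tcp_pos"])
cs={n:arm.capture(n) for n in("top","scene","wrist")}
b=[cv2.resize(cs["top"]["pixels"][200:270,155:325],(400,165),interpolation=cv2.INTER_CUBIC),cv2.resize(cs["scene"]["pixels"][200:355,165:345],(400,344),interpolation=cv2.INTER_CUBIC)]
cv2.imwrite("pics/f.png",np.hstack([np.vstack(b),cv2.resize(cs["wrist"]["pixels"][0:400,260:560],(382,509))]))
for n,x,z in (("riser_thick",(.483,.1),.012),("riser_thin",(.469,.18),.012),("lock_small",(.483,.1),.062),("lock_medium",(.469,.18),.042),("lock_large",(.455,.26),.012)):
  for cam in("top","wrist"):
    r=arm.regions_of(cam,n)
    for a in r[:1]: print(n,cam,np.round(a["extent"]),a["conf"],*fit(n,[(cs[cam],st,a["pixels"])],(*x,[0,.17,.3]),z))
```

```text
65.1 [ 0.42295471 -0.08692334  0.15883531]
riser_thick top [258. 219. 283. 241.] 0.93 [0.4822 0.0999 0.3133] 0.482
riser_thick wrist [392.   5. 457.  74.] 0.75 [0.4818 0.0986 0.2009] 0.426
riser_thin top [219. 224. 249. 247.] 0.77 [0.4687 0.1779 0.1606] 0.551
lock_small top [259. 224. 280. 233.] 0.54 [0.4812 0.0995 0.1687] 0.215
lock_small wrist [420.   0. 458.  56.] 0.61 [0.4815 0.101  0.0378] 0.094
lock_medium top [214. 229. 242. 242.] 0.79 [0.4669 0.1812 0.0493] 0.152
lock_large top [171. 231. 211. 250.] 0.59 [0.451  0.2625 0.0226] 0.238
```

View pics/f.png

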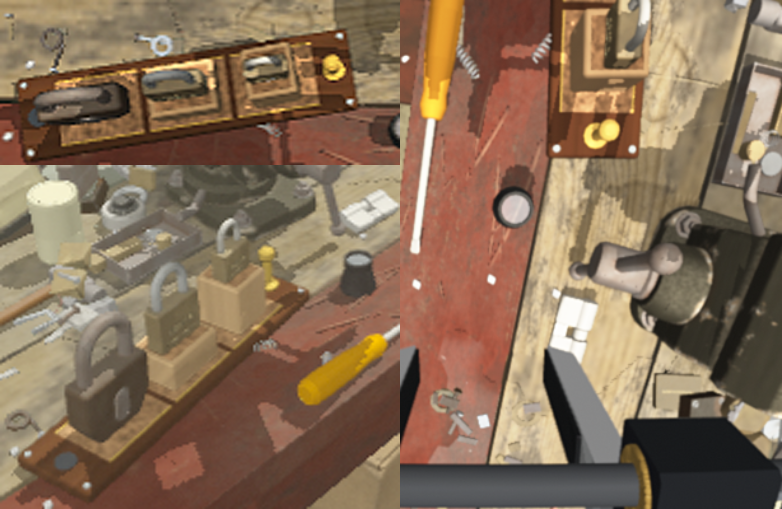

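I have viewed more pictures than the limit of 14 (16 by my count), so the last check is numbers only.

Run:
```python
from h import *
import h
st=arm.state()
cs={n:arm.capture(n) for n in("top","scene")}
B=np.array([.469,.1795]);w=.173
for n,x,z in (("lock_large",(.455,.26),.012),("lock_medium",(.469,.18),.042),("lock_small",(.483,.1),.062)):
  V=[]
  for cam in("top","scene"):
    r=arm.regions_of(cam,n)
    if r and r[0]["conf"]>.4: V.append((cs[cam],None,r[0]["pixels"]))
  P0=pts(n)
  for lean in((-.05,0,.05) if n=="lock_large" else (0,)):
    h.pts=lambda m,P=P0,l=lean:P@Ro.from_euler('y',l).as_matrix().T
    p,f=fit(n,V,(*x,[0,.17,.3]),z);d=p[:2]-B
    print(n,len(V),"lean",lean,p,f,"board xy mm",np.round(1000*np.array([d[0]*np.cos(w)+d[1]*np.sin(w),-d[0]*np.sin(w)+d[1]*np.cos(w)]),1),"dyaw",round(p[2]-w,3))
```

```text
lock_large 2 lean -0.05 [0.4537 0.2603 0.1162] 0.215 board xy mm [-1.2 82.2] dyaw -0.057
lock_large 2 lean 0 [0.4512 0.2599 0.0862] 0.265 board xy mm [-3.7 82.3] dyaw -0.087
lock_large 2 lean 0.05 [0.4487 0.26   0.0576] 0.31 board xy mm [-6.1 82.8] dyaw -0.115
lock_medium 2 lean 0 [0.4684 0.1805 0.16  ] 0.191 board xy mm [-0.4  1.1] dyaw -0.013
lock_small 1 lean 0 [0.4801 0.1001 0.1569] 0.097 board xy mm [ -2.7 -80.1] dyaw -0.016
```

All within tolerance.

```bash
python3 -c "
from h import *
print(arm.job_done())"
```

```text
the job is handed in; nothing more can be done
None
```

I placed both risers and all three padlocks and handed the job in; no verdict came back, but my last camera fits put every piece within about 4 mm of its pad centre, with the bystanders not re-measured and 16 pictures viewed against the limit of 14.

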